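# Turn the wet pot on its decorating wheel and swing the gauge to it

### The arm

A 6-joint arm with a two-finger parallel gripper is mounted at the origin on the work surface. World frame = base frame: x ahead of the robot, y to its left, z up, the work surface at z = 0. Lengths are in m, angles in rad, forces in N, time in s.
With the tool pointing down it reaches from about 0.35 to 0.925 m from the base axis. Payload 6.4 kg.
Tool frame: the origin (TCP) lies at the very end of the fingers, on their centre line; the grasp point (between the pads) lies 19 mm behind it; z points along the fingers, y is the line along which they close (so a half turn about z gives the same grasp; the last joint's range is limited). The gripper opens to 94 mm and grips with 3 to 60 N. Pads are 16 mm wide; open, the fingers measure 119 mm over their backs; the gripper's body (75 mm by 177 mm) begins 78 mm behind the grasp point.
Start: joints at [0.956, 0.245, 1.558, -0, 1.339, -0.174], TCP at [0.277, 0.588, 0.182] pointing down, gripper open.
Joint ranges: [-3.13, 3.13], [-1.02, 2.26], [0.13, 2.54], [-0.95, 4.09], [0.21, 2.88], [-2.74, 2.74]. Speed limits (rad/s): [2.57, 2.57, 3.14, 3.14, 3.14, 3.14].

### API

Orientations are given as a unit quaternion [x, y, z, w].
In Python, from plant import env gives the robot as it stands.
- The arm moves only by the tool apply_moves, never from a script. Its argument "steps" is a list that holds one entry, the list of rows, each a list of 5 numbers: the shift along the world's x, y, z in m, then the turn about the world's z in degrees, then the closure, from -1 (fully open) to 1 (shut). A call has 1 to 20 rows; each row shifts and turns the commanded pose from where the row before left it; what a row does not reach is not made up. A row lasts 1/8 s, in which the tool goes at most 62.5 mm and 10.7 degrees, less where a joint would pass 70% of its speed; a pose out of reach is approached as far as the arm can. A call is refused whole if a number of a shift passes 0.0625 or a number of a turn 10.7, either way. A call with a gripper value outside its range is refused whole. The fingers move at their own pace and stop on an object; "newtons" is the grip in N (left out, the last holds). Time passes only in rows, so rows that do not move let the fingers close. It gives the time, the measured TCP pose, the force, the opening and the grip force at its end, in the units of the state.
- env.read_state(): the state, without advancing time (a new reading comes with each control period).
- env.grab_frame(name): name is "side" or "top" or "wrist"; returns a dict with "img" (400x640x3 uint8, blue, green, red), "depth" (400x640 float32, m along the optical axis (not along the pixel's ray), 0 where there is no reading), "camera_matrix" (3x3 intrinsics, pixels), "k1" (the pictures are not rectified: a ray, as slopes to the right and down, at radius r is drawn at 1 + k1 r^2 times it, then the intrinsics apply), "position" and "orientation" of the camera in the world. Camera axes: x right, y down, z forward; pixel columns grow to the right and rows downward; lengths in m; the calibration is good to about 2 mm. A picture is of the moment at which its call begins.
- env.finish_job(): hands the job in; it is judged then, once.
The state is a dict: "clock": time; "joints": joint angles; "qd": joint speeds; "joint_torque": joint torques, N m; "tcp_pos": TCP position; "eef_rot": TCP orientation; "force": force on the tool from outside, world axes, zero at the start; "wrist_torque": the same for the moment, N m; "gripper_width": finger opening in m; "finger_force": force on a finger pad.
Only numpy, scipy, OpenCV 4.12 (cv2) and the standard library are available. Lean on these libraries where they do the work, as an engineer would, in place of code of your own. Each camera call takes 0.05 s, during which the arm holds its last target. There are 200 camera calls.

### The job

The small pot on the decorating turntable is freshly glazed and still wet, so do not touch or lift it: with a fingertip, push gently on a spoke or its upright finger peg and turn the wheel until the pot's handle points straight at the post of the gauge stand. Only then push the stand's swing arm round with a fingertip until its needle points straight at the middle of the turntable. Leave the jar, the cup and the tool on the bench where they are.

Things in the scene. Friction and masses are not known exactly. Their poses are not given: they have to be found in the camera images.
- pot: Short round ceramic mug, 76 mm across, 60 mm high, 0.28 kg, loose, standing in the middle of the turntable's hub disc; it turns with the wheel by friction. Origin: centre of its underside (70 mm above the bench); z up; its only handle is a loop that sticks out along the pot's +y axis, to 75 mm from the pot's axis, 8 to 54 mm above its foot. Wet: not to be touched.
- hub (a point): Centre of the turntable's hub disc, on the vertical axis of the wheel, on the disc's top face 70 mm above the bench. The disc is 110 mm across.
- turntable: The turntable: fixed dark round foot, 150 mm across, and the wheel it carries. Origin: on the wheel's axis at bench height.
- wheel (a joint): Turn of the aluminium three-spoked wheel about its vertical axis, rad, growing anticlockwise seen from above; no end stops, turns both ways. It needs about 0.10 N m (1 N at a peg) and stays where it is left.
- peg0 (a point): Top centre of the upright steel finger peg at the end of spoke 0: round, 15 mm across, 115 mm from the wheel's axis, its top 94 mm above the bench and 30 mm of it standing free above the spoke (spoke 14 mm wide, 56 to 66 mm above the bench). The three are alike.
- peg1 (a point): As peg0, on the spoke 120 degrees anticlockwise of it.
- peg2 (a point): As peg0, on the spoke 240 degrees anticlockwise of peg0.
- stand: Gauge stand fixed to the bench, 260 to 320 mm from the turntable's axis: dark square foot 80 mm wide, 12 mm thick, and a vertical steel post 18 mm across. Origin: foot of the post's axis at bench height. The hub of the swing arm caps the post (30 mm across, top 128 mm above the bench).
- needle (a point): Sharp end of the needle of the stand's swing arm, 113 mm from the post's axis and 116 mm above the bench; its x axis points outward along the arm, z up. The arm is a level aluminium bar, 12 mm wide and 12 mm high (110 to 122 mm above the bench), reaching to 91 mm from the post's axis, then the thin needle.
- gauge (a joint): Turn of the swing arm about the post, rad, growing anticlockwise seen from above; stops at -2.2 and 2.2. It needs about 0.06 N m (0.8 N at 75 mm from the post) and stays where it is left.
- glaze_jar: Lidded jar, 64 mm across, 55 mm high, loose bystander beyond the turntable's left side. Origin: centre of its underside.
- water_cup: Terracotta cup, 68 mm across the rim, 70 mm high, loose bystander beyond the turntable. Origin: centre of its underside.
- loop_tool: Flat hand tool, 170 mm long, lying on the bench between the robot and the turntable, loose bystander. Origin: under its middle, x along it.
Things that resemble listed ones, but are neither listed nor needed, are in the scene too. Leave any orange look-alike of the stand alone.

How it is judged:
On the way, in this order (a step that is already met when the one before it is completed fails the run):
1. the pot's handle points at the post while the swing arm is still turned away (y of stand in the frame of pot above 0.1 m and x of stand in the frame of pot between -0.05 and 0.05 m and velocity of joint wheel between -0.15 and 0.15 rad/s and not (x of hub in the frame of needle above 0.02 m and y of hub in the frame of needle between -0.045 and 0.045 m)), for 0.3 s.
2. the needle points at the middle of the turntable (x of hub in the frame of needle above 0.02 m and y of hub in the frame of needle between -0.045 and 0.045 m and velocity of joint gauge between -0.15 and 0.15 rad/s), for 0.3 s.
At the end, for the whole second after the job is handed in: Handle's line passes within 50 mm of the post's axis and the needle's line within 45 mm of the turntable's axis (about 9 degrees each), both at rest; pot upright on the disc within 20 mm of its centre; jar, cup and tool within 20 mm of their starts (y of stand in the frame of pot above 0.1 m and x of stand in the frame of pot between -0.05 and 0.05 m and x of hub in the frame of needle above 0.02 m and y of hub in the frame of needle between -0.045 and 0.045 m and horizontal distance between pot and hub below 0.02 m and angle between pot's own z axis and vertical below 0.1 rad and height (world z) of pot between 0.06 and 0.08 m and velocity of joint wheel between -0.05 and 0.05 rad/s and velocity of joint gauge between -0.05 and 0.05 rad/s and distance of each of glaze_jar, water_cup, loop_tool from where it was at the start of the episode below 0.02 m); the robot touches nothing.
It fails at once if the wet pot is touched by the robot (contact force between any of the fingers, the arm and pot above 0.3 N).
It fails at once if the pot is lifted, tipped or slid off the middle (height (world z) of pot above 0.085 m or angle between pot's own z axis and vertical above 0.3 rad or horizontal distance between pot and hub above 0.03 m).
It fails at once if the wheel or the stand is pushed hard (over 25 N) (contact force between the fingers and turntable above 25 N or contact force between the fingers and stand above 25 N).
It fails at once if jar, cup or tool is lifted or moved by more than 20 mm (distance of any of glaze_jar, water_cup, loop_tool from where it was at the start of the episode above 0.02 m).
It also fails if it takes over 72 s, if anything falls off the work surface, if the arm or the gripper's body presses on something with over 40 N, if the wrist force passes 120 N, or if a joint passes its speed limit or range.

## Working session

There is one attempt and no reset: what is moved stays moved. The work goes in short steps, Python scripts to look and compute and a tool call to move; the robot and the scene stay as the last step left them, time stands still between calls to the robot, and variables do not carry over. Pictures are saved under pics/ and viewed, at most 10 in all, crops included, and the job is handed in when it is done.

Besides the shell and the picture viewer there is one more tool, called after "Request:" in YAML: its name, and indented under it one key for each argument. apply_moves: Moves the arm, as the interface text tells. Its arguments: {"type":"object","properties":{"steps":{"type":"array"},"newtons":{"type":"number"}},"required":["steps"]}

```bash
mkdir -p pics; cat > h.py <<'E'
import numpy as np, cv2, pickle
from scipy.spatial.transform import Rotation as R
def grab(env,n,tag):
    f=env.grab_frame(n); cv2.imwrite(f'pics/{tag}.png',f['img']); pickle.dump(f,open(f'{tag}.pkl','wb')); return f
def load(tag): return pickle.load(open(f'{tag}.pkl','rb'))
def cloud(f):
    K=f['camera_matrix'];h,w=f['depth'].shape
    u,v=np.meshgrid(np.arange(w,dtype=float),np.arange(h,dtype=float))
    p=cv2.undistortPointsIter(np.stack([u.ravel(),v.ravel()],1)[:,None],K,np.array([f['k1'],0,0,0.]),None,None,(3,50,1e-9))[:,0]
    d=f['depth'].ravel(); P=np.c_[p*d[:,None],d]
    W=R.from_quat(f['orientation']).apply(P)+f['position']; W[d==0]=np.nan
    return W.reshape(h,w,3)
E
python3 - <<'E'
from plant import env
from h import *
for n in('side','top'):
    f=grab(env,n,n+'0'); print(n,f['position'],f['orientation'],f['k1'],f['camera_matrix'].tolist(), (f['depth']>0).mean())
s=env.read_state(); print(s['clock'],s['tcp_pos'],s['eef_rot'])
E
```

```text
side [0.32454868 0.43451036 0.84910007] [-0.1996776   0.91894532 -0.33291824  0.06952549] -0.01055601012095181 [[368.3142888855866, 0.0, 321.62838837488476], [0.0, 368.3142888855866, 197.97861977781957], [0.0, 0.0, 1.0]] 0.996203125
top [ 0.50001345 -0.15880075  1.65119702] [ 0.71278102 -0.70029806  0.02567287 -0.02944076] -0.04094940033724958 [[513.2396843839091, 0.0, 323.5178544916923], [0.0, 513.2396843839091, 192.15314511767573], [0.0, 0.0, 1.0]] 0.99588671875
0.1 [0.27699174 0.58738983 0.1812541 ] [ 2.18633352e-01  9.75806683e-01 -8.18688050e-04 -3.24327320e-04]
```

View pics/top0.png

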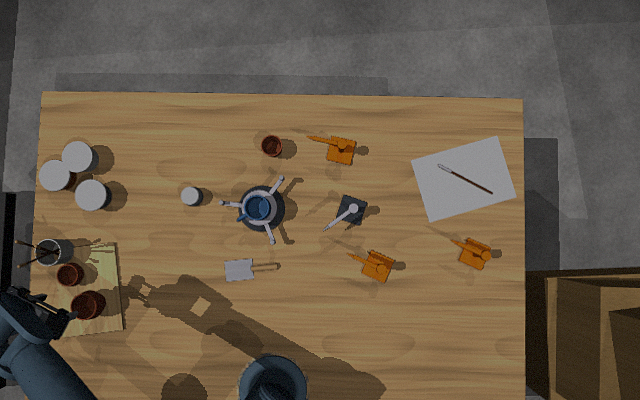

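View pics/side0.png

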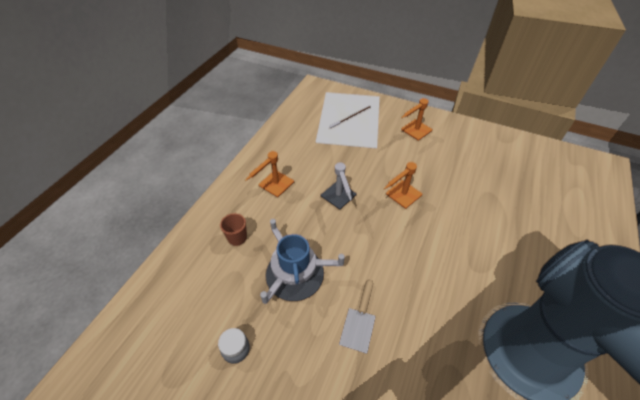

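The top view shows the turntable at about (262,208), with pegs at (283,180), (222,203) and (273,240). The pot handle is at (240,215), the stand post at (353,208) and the needle tip at (326,229). The orange stands are decoys.

```bash
python3 - <<'E'
from h import *
def blobs(W,m,mn=4):
    n,l,st,c=cv2.connectedComponentsWithStats(m.astype(np.uint8))
    for i in range(1,n):
        if st[i,4]>=mn:
            p=W[l==i]; print('  n',st[i,4],'px',c[i].round(),'mean',np.nanmean(p,0).round(3),'min',np.nanmin(p,0).round(3),'max',np.nanmax(p,0).round(3))
for t in('top0','side0'):
    f=load(t);W=cloud(f);z=W[...,2];x=W[...,0];y=W[...,1]
    print(t,'bench z',np.nanmedian(z[(x>.35)&(x<.45)&(abs(y)<.4)&(z<.05)]))
    roi=(x>.35)&(x<.85)&(y>-.4)&(y<.45)
    b=f['img'].astype(int); orange=(b[...,2]-b[...,0]>60)
    print(' all raised');blobs(W,roi&(z>.015)&~orange,30)
    print(' peg band');blobs(W,roi&(z>.083)&(z<.1)&~orange)
    print(' high');blobs(W,roi&(z>.105)&~orange)
    blue=(b[...,0]-b[...,2]>25)&roi&(z>.07)
    print(' blue');blobs(W,blue,10)
E
python3 - <<'E'
import cv2
i=cv2.imread('pics/top0.png')[130:290,170:390]
cv2.imwrite('pics/c1.png',cv2.resize(i,None,fx=3.6,fy=3.6,interpolation=cv2.INTER_CUBIC))
E
```

```text
top0 bench z 0.0008294357046358947
 all raised
  n 127 px [269. 142.] mean [0.782 0.026 0.045] min [ 0.745 -0.011  0.015] max [0.797 0.046 0.073]
  n 1383 px [258. 208.] mean [0.571 0.049 0.08 ] min [ 0.461 -0.026  0.015] max [0.672 0.172 0.138]
  n 351 px [191. 196.] mean [0.605 0.267 0.048] min [0.575 0.239 0.015] max [0.636 0.302 0.064]
  n 236 px [345. 214.] mean [ 0.555 -0.215  0.106] min [ 0.507 -0.269  0.015] max [ 0.611 -0.15   0.135]
  n 35 px [266. 269.] mean [0.38  0.027 0.019] min [ 0.374 -0.007  0.016] max [0.391 0.063 0.027]
 peg band
  n 18 px [281. 177.] mean [ 0.665 -0.019  0.094] min [ 0.659 -0.025  0.087] max [ 0.672 -0.012  0.099]
  n 23 px [221. 202.] mean [0.585 0.163 0.093] min [0.58  0.157 0.083] max [0.592 0.172 0.098]
  n 4 px [248. 204.] mean [0.583 0.08  0.091] min [0.578 0.078 0.088] max [0.588 0.082 0.095]
  n 6 px [270. 208.] mean [0.572 0.013 0.089] min [0.565 0.013 0.084] max [0.58  0.014 0.092]
  n 5 px [247. 209.] mean [0.566 0.083 0.092] min [0.56  0.082 0.088] max [0.573 0.083 0.097]
  n 4 px [266. 216.] mean [0.544 0.022 0.094] min [0.54  0.018 0
[... 1681 characters left out ...]
.01  0.097]
  n 47 px [304. 265.] mean [0.536 0.06  0.091] min [0.531 0.034 0.083] max [0.543 0.076 0.1  ]
  n 48 px [286. 267.] mean [0.57  0.084 0.092] min [0.553 0.076 0.083] max [0.595 0.086 0.1  ]
  n 6 px [297. 282.] mean [0.53  0.108 0.096] min [0.527 0.106 0.092] max [0.533 0.11  0.099]
  n 47 px [263. 294.] mean [0.584 0.164 0.092] min [0.578 0.156 0.084] max [0.592 0.17  0.096]
 high
  n 238 px [343. 177.] mean [ 0.551 -0.209  0.123] min [ 0.505 -0.255  0.107] max [ 0.586 -0.149  0.132]
  n 573 px [293. 252.] mean [0.565 0.056 0.121] min [0.526 0.011 0.105] max [0.607 0.111 0.133]
 blue
  n 1074 px [293. 254.] mean [0.568 0.051 0.103] min [0.526 0.005 0.07 ] max [0.605 0.111 0.133]
```

View pics/c1.png

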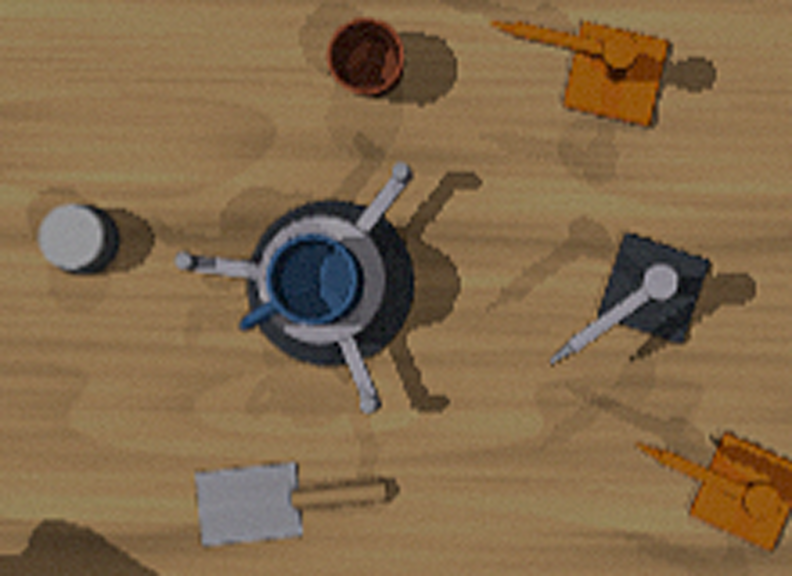

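The pegs give a hub centre of about (0.572, 0.050), with radius 0.114, which matches the stated 115 mm. Next I'll measure the handle and post directions.

```bash
cat >> h.py <<'E'
def handle(f,hub=(.572,.0497)):
    W=cloud(f); b=f['img'].astype(int); d=W[...,:2]-hub; r=np.hypot(d[...,0],d[...,1])
    m=(b[...,0]-b[...,2]>25)&(W[...,2]>.085)&(W[...,2]<.13)&(r>.05)&(r<.08)
    a=np.degrees(np.arctan2(d[m][:,1].mean(),d[m][:,0].mean()))
    rim=(b[...,0]-b[...,2]>15)&(W[...,2]>.123)&(r<.05)
    return a,m.sum(),np.nanmean(W[m],0).round(3),(np.nanmin(W[rim],0)+np.nanmax(W[rim],0))[:2]/2
def pegs(f,hub=(.572,.0497)):
    W=cloud(f); d=W[...,:2]-hub; r=np.hypot(d[...,0],d[...,1])
    m=(W[...,2]>.083)&(W[...,2]<.1)&(abs(r-.115)<.014)
    a=np.degrees(np.arctan2(d[m][:,1],d[m][:,0])); return m,a
def post(f):
    W=cloud(f); b=f['img'].astype(int)
    m=(W[...,2]>.11)&(W[...,2]<.14)&(abs(W[...,0]-.56)<.11)&(W[...,1]<-.1)&(W[...,1]>-.29)&(b[...,2]-b[...,0]<60)
    P=W[m]; return P
E
python3 - <<'E'
from h import *
for t in('top0','side0'):
    f=load(t); print(t,handle(f))
    P=post(f); c=P[(P[:,1]<-.22)]; print(' cap xmin/max,ymin',c.min(0).round(3),c.max(0).round(3), len(c))
    far=P[P[:,1]>-.215]; v=np.linalg.svd(far[:,:2]-far[:,:2].mean(0))[2][0]; print(' arm mean',far.mean(0).round(3),'dir',np.degrees(np.arctan2(*v[::-1])))
E
```

```text
top0 (np.float64(124.9901377179665), np.int64(22), array([0.538, 0.099, 0.119]), array([0.56975187, 0.05289633]))
 cap xmin/max,ymin [ 0.552 -0.253  0.115] [ 0.585 -0.22   0.135] 92
 arm mean [ 0.534 -0.186  0.122] dir 127.37132689185106
side0 (np.float64(126.22246968188662), np.int64(66), array([0.534, 0.102, 0.115]), array([0.56906522, 0.05225958]))
 cap xmin/max,ymin [ 0.551 -0.255  0.11 ] [ 0.586 -0.22   0.132] 111
 arm mean [ 0.532 -0.184  0.12 ] dir 128.29795896183185
```

Request:
apply_moves:
  steps:
    - [[0.0225, -0.0287, 0, -10.7, 1], [0.0225, -0.0287, 0, -10.7, 1], [0.0225, -0.0287, 0, -10.7, 1], [0.0225, -0.0287, 0, -10.7, 1], [0.0225, -0.0287, 0, -10.7, 1], [0.0225, -0.0287, 0, -10.7, 1], [0.0225, -0.0287, 0, -10.7, 1], [0.0225, -0.0287, 0, -10.7, 1], [0.0225, -0.0287, 0, -10.7, 1], [0.0225, -0.0287, 0, -10.7, 1], [0.0225, -0.0287, 0, -10.7, 1], [0.0225, -0.0287, 0, -10.7, 1], [0.0225, -0.0287, 0, -10.7, 1], [0.0225, -0.0287, 0, -10.7, 1], [0.0225, -0.0287, 0, -10.7, 1], [0, 0, 0, 0, 1], [0, 0, 0, 0, 1]]

```text
clock: 2.22
tcp_pos: [0.6142, 0.1578, 0.1817]
eef_rot: [0.999, -0.049, -0.001, -0.0]
force: [0.3, -0.2, 0.3]
gripper_width: 0.0005
finger_force: 0.0
```

```bash
python3 - <<'E'
import numpy as np
a=[68.7,71,73.5,76,78,81,85]+list(np.arange(90,206,5))+[209,212,214]
a=np.radians(a);P=.115*np.c_[np.cos(a),np.sin(a)];d=np.diff(P,axis=0)
for t,q in zip(np.degrees(a[1:]),d.round(4)):print(round(t,1),q)
E
```

```text
71.0 [-0.0043  0.0016]
73.5 [-0.0048  0.0015]
76.0 [-0.0048  0.0013]
78.0 [-0.0039  0.0009]
81.0 [-0.0059  0.0011]
85.0 [-0.008  0.001]
90.0 [-0.01    0.0004]
95.0 [-0.01   -0.0004]
100.0 [-0.0099 -0.0013]
105.0 [-0.0098 -0.0022]
110.0 [-0.0096 -0.003 ]
115.0 [-0.0093 -0.0038]
120.0 [-0.0089 -0.0046]
125.0 [-0.0085 -0.0054]
130.0 [-0.008  -0.0061]
135.0 [-0.0074 -0.0068]
140.0 [-0.0068 -0.0074]
145.0 [-0.0061 -0.008 ]
150.0 [-0.0054 -0.0085]
155.0 [-0.0046 -0.0089]
160.0 [-0.0038 -0.0093]
165.0 [-0.003  -0.0096]
170.0 [-0.0022 -0.0098]
175.0 [-0.0013 -0.0099]
180.0 [-0.0004 -0.01  ]
185.0 [ 0.0004 -0.01  ]
190.0 [ 0.0013 -0.0099]
195.0 [ 0.0022 -0.0098]
200.0 [ 0.003  -0.0096]
205.0 [ 0.0038 -0.0093]
209.0 [ 0.0036 -0.0072]
212.0 [ 0.0031 -0.0052]
214.0 [ 0.0022 -0.0034]
```

Request:
apply_moves:
  steps:
    - [[0, 0, -0.03, 0, 1], [0, 0, -0.03, 0, 1], [0, 0, -0.03, 0, 1], [0, 0, -0.013, 0, 1], [0, 0, 0, 0, 1]]

```text
clock: 2.85
tcp_pos: [0.6139, 0.158, 0.0786]
eef_rot: [0.999, -0.05, -0.001, 0.0]
force: [1.1, 0.1, 0.6]
gripper_width: 0.0001
finger_force: 0.0
```

Request:
apply_moves:
  steps:
    - [[-0.0043, 0.0016, 0, 0, 1], [-0.0048, 0.0015, 0, 0, 1], [-0.0048, 0.0013, 0, 0, 1], [-0.0039, 0.0009, 0, 2, 1], [-0.0059, 0.0011, 0, 3, 1], [-0.008, 0.001, 0, 4, 1], [-0.01, 0.0004, 0, 5, 1], [-0.01, -0.0004, 0, 5, 1], [-0.0099, -0.0013, 0, 5, 1], [-0.0098, -0.0022, 0, 5, 1], [-0.0096, -0.003, 0, 5, 1], [-0.0093, -0.0038, 0, 5, 1], [-0.0089, -0.0046, 0, 5, 1], [-0.0085, -0.0054, 0, 5, 1], [-0.008, -0.0061, 0, 5, 1], [-0.0074, -0.0068, 0, 5, 1], [-0.0068, -0.0074, 0, 5, 1], [0, 0, 0, 0, 1]]

```text
clock: 5.1
tcp_pos: [0.4846, 0.124, 0.0793]
eef_rot: [0.874, 0.486, 0.0, 0.0]
force: [0.2, 0.2, -0.0]
gripper_width: 0.0004
finger_force: 0.0
```

```bash
python3 - <<'E'
from plant import env
from h import *
f=grab(env,'side','side1'); print(handle(f)); m,a=pegs(f); print(np.histogram(a,np.arange(-180,181,10))[0])
f=grab(env,'top','top1'); print(handle(f))
E
```

```text
(np.float64(124.66535369007656), np.int64(13), array([0.531, 0.109, 0.103]), array([0.57146627, 0.08016922]))
[ 0  0  0  0  0  0  0  0  0  0  0  0  0  0 25  0  0  0  0  0  0  0  0  0
  0  0 43  0  0  0  0  0  0  0  0  0]
(np.float64(125.26476415496332), np.int64(2), array([0.532, 0.107, 0.115]), array([0.56758666, 0.0489974 ]))
```

View pics/side1.png

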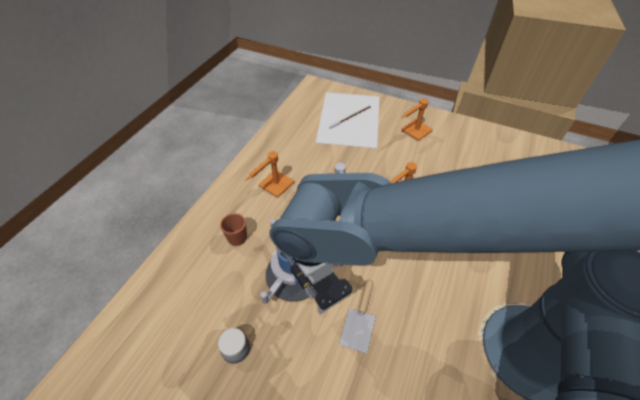

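The peg at (263,294) hasn't moved in the side view, so the finger seems to have gone past it. I'll look closer.

```bash
python3 - <<'E'
from plant import env
from h import *
f=grab(env,'side','side2'); g=grab(env,'wrist','w2')
i=cv2.resize(f['img'][200:340,210:390],None,fx=4,fy=4,interpolation=cv2.INTER_CUBIC)
j=cv2.resize(g['img'],(800*560//800,350)); 
c=np.zeros((560,720,3),np.uint8); c[:]=i; cv2.imwrite('pics/c2.png',c)
s=env.read_state(); print({k:np.round(s[k],3) for k in('joints','tcp_pos','force','joint_torque')})
E
```

```text
{'joints': array([0.024, 0.016, 2.012, 0.   , 1.113, 0.579]), 'tcp_pos': array([0.485, 0.124, 0.079]), 'force': array([0.203, 0.4  , 0.152]), 'joint_torque': array([-5.2000e-02, -2.8965e+01, -2.8124e+01,  6.2000e-02, -2.6000e-02,
        5.0000e-03])}
```

View pics/c2.png

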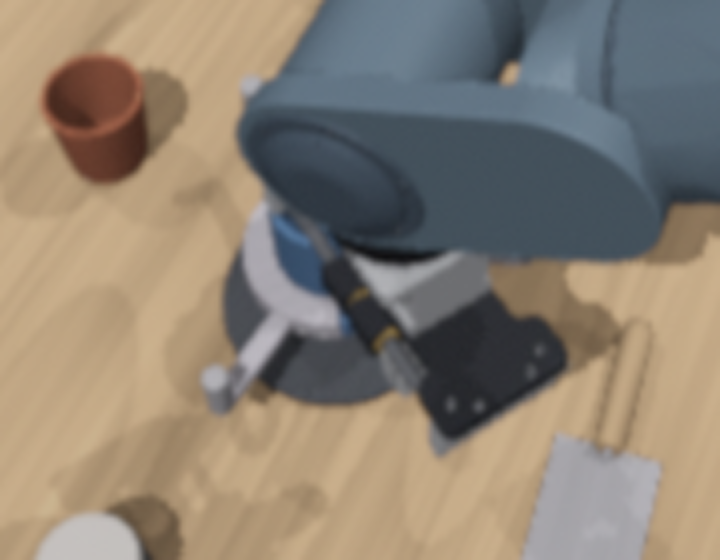

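View pics/w2.png

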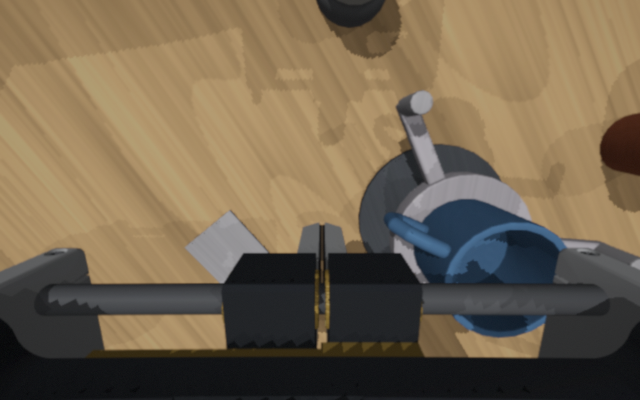

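```bash
python3 - <<'E'
from h import *
for t in('side0','side2','top0','top1'):
    f=load(t);m,a=pegs(f); W=cloud(f)
    for c in(-36.6,83.4,-156.6):
        k=abs(a-c)<12
        if k.sum()>3: print(t,c,k.sum(),a[k].mean().round(1),W[m][k].mean(0).round(3))
f=load('side2');W=cloud(f)
for u,v in((319,310),(320,312),(317,306),(322,308),(318,313)): print(u,v,W[v,u].round(3))
f=load('w2');W=cloud(f); 
for u,v in((312,230),(334,230),(312,245),(418,100),(330,250)): print('w',u,v,W[v,u].round(3), f['position'].round(3))
E
```

```text
side0 -36.6 35 -36.8 [ 0.663 -0.018  0.092]
side0 83.4 47 84.0 [0.584 0.164 0.092]
side0 -156.6 38 -156.6 [0.466 0.004 0.092]
side2 -36.6 23 -36.3 [ 0.665 -0.019  0.093]
side2 83.4 46 84.0 [0.584 0.164 0.092]
top0 -36.6 18 -36.5 [ 0.665 -0.019  0.094]
top0 83.4 23 83.3 [0.585 0.163 0.093]
top0 -156.6 21 -156.2 [0.468 0.004 0.093]
top1 -36.6 16 -36.6 [ 0.664 -0.018  0.094]
top1 83.4 20 83.3 [0.585 0.164 0.094]
top1 -156.6 20 -156.3 [0.468 0.004 0.093]
319 310 [0.435 0.194 0.22 ]
320 312 [0.434 0.192 0.207]
317 306 [0.441 0.191 0.226]
322 308 [0.429 0.195 0.238]
318 313 [ 0.473  0.117 -0.001]
w 312 230 [0.485 0.136 0.118] [0.52  0.182 0.282]
w 334 230 [0.496 0.129 0.117] [0.52  0.182 0.282]
w 312 245 [0.486 0.135 0.141] [0.52  0.182 0.282]
w 418 100 [0.582 0.167 0.094] [0.52  0.182 0.282]
w 330 250 [0.493 0.13  0.148] [0.52  0.182 0.282]
```

```bash
python3 - <<'E'
from h import *
f=load('w2');W=cloud(f)
for v in range(218,256,3): print(v,W[v,312].round(3),W[v,336].round(3),f['img'][v,312])
Rm=R.from_quat(f['orientation']); 
p=Rm.inv().apply(np.array([.485,.124,.079])-f['position']); print('tcp cam',p, f['camera_matrix'][:2,:2]@(p[:2]/p[2])+f['camera_matrix'][:2,2])
E
```

```text
218 [ 0.466  0.114 -0.   ] [0.488 0.101 0.001] [100 139 167]
221 [ 0.464  0.111 -0.001] [0.486 0.098 0.   ] [106 147 175]
224 [0.485 0.136 0.107] [0.484 0.095 0.001] [102 119 133]
227 [0.485 0.136 0.112] [0.497 0.127 0.111] [100  99  98]
230 [0.485 0.136 0.118] [0.497 0.128 0.117] [100  98  97]
233 [0.485 0.136 0.123] [0.497 0.128 0.123] [99 99 98]
236 [0.485 0.136 0.128] [0.497 0.128 0.128] [100  99  98]
239 [0.485 0.135 0.132] [0.497 0.128 0.132] [99 99 97]
242 [0.485 0.135 0.136] [0.496 0.128 0.137] [101 100  99]
245 [0.486 0.135 0.141] [0.496 0.129 0.141] [98 97 96]
248 [nan nan nan] [0.496 0.129 0.145] [96 94 93]
251 [0.486 0.135 0.15 ] [0.496 0.129 0.149] [94 93 92]
254 [0.5   0.154 0.205] [0.506 0.151 0.206] [25 21 19]
tcp cam [0.00041682 0.01876946 0.21293453] [322.17060858 225.20967942]
```

The wrist depth shows the finger's lower edge near z≈0.106 while the reported TCP is 0.079. So the closed tip sits about 26 mm above the TCP and passed over the peg. I'll go back and push lower: at TCP 0.055 it meets the peg or the spoke whichever height is right.

Request:
apply_moves:
  steps:
    - [[0, 0, 0.025, 0, 1], [0, 0, 0.025, 0, 1], [0.022, 0.025, 0, -10.7, 1], [0.023, 0.025, 0, -10.7, 1], [0.025, 0, 0, -10.7, 1], [0.025, 0, 0, -10.7, 1], [0.017, -0.008, 0, -10.7, 1], [0.017, -0.008, 0, -10.7, 1], [0, 0, -0.025, 0, 1], [0, 0, -0.025, 0, 1], [0, 0, -0.024, 0, 1], [0, 0, 0, 0, 1]]

```text
clock: 6.8
tcp_pos: [0.6122, 0.1583, 0.0528]
eef_rot: [0.999, -0.052, -0.002, 0.0]
force: [-0.4, 0.2, 0.8]
gripper_width: 0.0004
finger_force: 0.0
```

```bash
python3 - <<'E'
from plant import env
from h import *
s=env.read_state(); print(s['tcp_pos'],s['force'])
f=grab(env,'wrist','w3');W=cloud(f); t=s['tcp_pos']; z=W[...,2]
m=(np.hypot(W[...,0]-t[0],W[...,1]-t[1])<.025)&(z>.02)
print(np.nanmin(z[m]), np.nanpercentile(z[m],[1,50]), f['position'])
d=W[m&(z<.12)]; print(d.min(0),d.max(0))
E
```

```text
[0.61215255 0.15826112 0.0528332 ] [-0.40062039  0.16671874  0.81150048]
0.0760727533620924 [0.08412427 0.19929431] [0.67998326 0.15138266 0.25476285]
[0.61903898 0.14522412 0.07607275] [0.62308678 0.17007    0.1199719 ]
```

Request:
apply_moves:
  steps:
    - [[-0.0043, 0.0016, 0, 0, 1], [-0.0048, 0.0015, 0, 0, 1], [-0.0048, 0.0013, 0, 0, 1], [-0.0039, 0.0009, 0, 2, 1], [-0.0059, 0.0011, 0, 3, 1], [-0.008, 0.001, 0, 4, 1], [-0.008, 0.0004, 0, 5, 1]]

```text
clock: 7.72
tcp_pos: [0.5743, 0.1663, 0.0557]
eef_rot: [0.997, 0.072, 0.001, -0.0]
force: [0.5, 0.6, 0.6]
gripper_width: 0.0008
finger_force: 0.6
```

```bash
cat > chk.py <<'E'
from plant import env
from h import *
import sys
s=env.read_state(); print(s['clock'],s['tcp_pos'],s['force'])
for n in('side','top'):
    f=grab(env,n,n+sys.argv[1]); m,a=pegs(f); print(n,handle(f)[:3]); h=np.histogram(a,np.arange(-180,181,5)); print([(int(e),int(c)) for c,e in zip(*h) if c>2])
E
python3 chk.py 3
```

```text
7.725 [0.57433125 0.16630399 0.05569944] [0.51083679 0.58703371 0.56947218]Traceback (most recent call last):
  File "chk.py", line 6, in <module>
    f=grab(env,n,n+sys.argv[1]); m,a=pegs(f); print(n,handle(f)[:3]); h=np.histogram(a,np.arange(-180,181,5)); print([(int(e),int(c)) for c,e in zip(*h) if c>2])
                                                      ~~~~~~^^^
  File "h.py", line 18, in handle
    return a,m.sum(),np.nanmean(W[m],0).round(3),(np.nanmin(W[rim],0)+np.nanmax(W[rim],0))[:2]/2
                                                  ~~~~~~~~~^^^^^^^^^^
    res = np.fmin.reduce(a, axis=axis, out=out, **kwargs)
ValueError: zero-size array to reduction operation fmin which has no identity
```

```bash
sed -i 's/print(n,handle(f)\[:3\]); //' chk.py; python3 chk.py 3
```

```text
7.775 [0.57317166 0.16632691 0.05542114] [-0.05281433  0.46894713 -0.3703908 ]
[(90, 27), (95, 32), (100, 9)]
[(-150, 3), (-145, 14), (-30, 3), (-25, 11), (-20, 3)]
```

Request:
apply_moves:
  steps:
    - [[-0.01, -0.0004, 0, 5, 1], [-0.0099, -0.0013, 0, 5, 1], [-0.0098, -0.0022, 0, 5, 1], [-0.0096, -0.003, 0, 5, 1], [-0.0093, -0.0038, 0, 5, 1], [-0.0089, -0.0046, 0, 5, 1], [-0.0085, -0.0054, 0, 5, 1], [-0.008, -0.0061, 0, 5, 1], [-0.0074, -0.0068, 0, 5, 1], [-0.0068, -0.0074, 0, 5, 1], [-0.0061, -0.008, 0, 5, 1], [-0.0054, -0.0085, 0, 5, 1], [-0.0046, -0.0089, 0, 5, 1], [-0.0038, -0.0093, 0, 5, 1], [-0.003, -0.0096, 0, 5, 1], [-0.0022, -0.0098, 0, 5, 1], [-0.0013, -0.0099, 0, 5, 1], [-0.0004, -0.01, 0, 5, 1], [0.0004, -0.01, 0, 5, 1], [0.0013, -0.0099, 0, 5, 1]]

```text
clock: 10.38
tcp_pos: [0.4607, 0.0309, 0.0552]
eef_rot: [0.587, 0.81, -0.0, -0.0]
force: [0.2, 0.6, 0.5]
gripper_width: 0.0003
finger_force: 0.5
```

```bash
python3 chk.py 4
```

```text
10.375 [0.46071712 0.03087088 0.05521179] [0.18708486 0.61015524 0.4858956 ]
[(-180, 5), (-175, 29), (-45, 26), (-40, 5), (75, 28), (80, 14)]
[(-45, 12), (-40, 9), (75, 13), (80, 8)]
```

Request:
apply_moves:
  steps:
    - [[0.002, -0.0098, 0, 5, 1], [0.003, -0.0096, 0, 5, 1], [0.0038, -0.0093, 0, 5, 1], [0.0045, -0.009, 0, 5, 1], [0.0032, -0.005, 0, 3, 1], [0.002, -0.0035, 0, 2, 1], [0.0013, -0.0016, 0, 1, 1], [0, 0, 0, 0, 1], [0, 0, 0, 0, 1], [-0.004, 0.006, 0, 0, 1], [-0.006, 0.015, 0, 0, 1], [0, 0, 0.04, 0, 1], [0, 0, 0.06, 0, 1], [0, 0, 0.06, 0, 1], [-0.02, 0.06, 0, 0, 1], [-0.01, 0.06, 0, 0, 1], [0, 0.06, 0, 0, 1], [0, 0.06, 0, 0, 1], [0, 0.06, 0, 0, 1], [0, 0, 0, 0, 1]]

```text
clock: 12.98
tcp_pos: [0.439, 0.3071, 0.2148]
eef_rot: [0.388, 0.922, -0.0, -0.0]
force: [-0.3, 0.5, -0.5]
gripper_width: 0.0005
finger_force: 0.0
```

```bash
sed -i 's/print(\[(int/print(n,*handle(f)); print([(int/' chk.py; python3 chk.py 5
```

```text
12.975 [0.43904292 0.30712743 0.21478284] [-0.31359311  0.52588132 -0.53262842]h.py:16: RuntimeWarning: Mean of empty slice.
  a=np.degrees(np.arctan2(d[m][:,1].mean(),d[m][:,0].mean()))
  ret = ret.dtype.type(ret / rcount)
h.py:18: RuntimeWarning: Mean of empty slice
  return a,m.sum(),np.nanmean(W[m],0).round(3),(np.nanmin(W[rim],0)+np.nanmax(W[rim],0))[:2]/2
Traceback (most recent call last):
  File "chk.py", line 6, in <module>
    f=grab(env,n,n+sys.argv[1]); m,a=pegs(f); h=np.histogram(a,np.arange(-180,181,5)); print(n,*handle(f)); print([(int(e),int(c)) for c,e in zip(*h) if c>2])
                                                                                                ~~~~~~^^^
  File "h.py", line 18, in handle
    return a,m.sum(),np.nanmean(W[m],0).round(3),(np.nanmin(W[rim],0)+np.nanmax(W[rim],0))[:2]/2
                                                  ~~~~~~~~~^^^^^^^^^^
ValueError: zero-size array to reduction operation fmin which has no identity
```

Side view is blocked by the gripper; use the top camera.

```bash
sed -i "s/('side','top')/sys.argv[2:]/" chk.py; python3 chk.py 5 top; python3 -c "
import cv2
i=cv2.imread('pics/top5.png')[130:290,170:390]
cv2.imwrite('pics/c5.png',cv2.resize(i,None,fx=3.6,fy=3.6,interpolation=cv2.INTER_CUBIC))"
```

```text
File "chk.py", line 5
    for n insys.argv[2:]:
          ^^^^^
SyntaxError: invalid syntax
[ WARN:0@0.010] global loadsave.cpp:275 findDecoder imread_('pics/top5.png'): can't open/read file: check file path/integrity
Traceback (most recent call last):
TypeError: 'NoneType' object is not subscriptable
```

```bash
sed -i "s/insys/in sys/" chk.py; python3 chk.py 5 top; python3 -c "
import cv2
i=cv2.imread('pics/top5.png')[130:290,170:390]
cv2.imwrite('pics/c5.png',cv2.resize(i,None,fx=3.6,fy=3.6,interpolation=cv2.INTER_CUBIC))"
```

```text
13.025 [0.43946002 0.30533484 0.21475267] [-0.58682997  0.20322003 -0.36150662]
top -92.61241442922427 23 [ 0.569 -0.012  0.119] [0.57414437 0.04290146]
[(-140, 10), (-135, 8), (-20, 10), (-15, 10), (100, 10), (105, 8)]
```

View pics/c5.png

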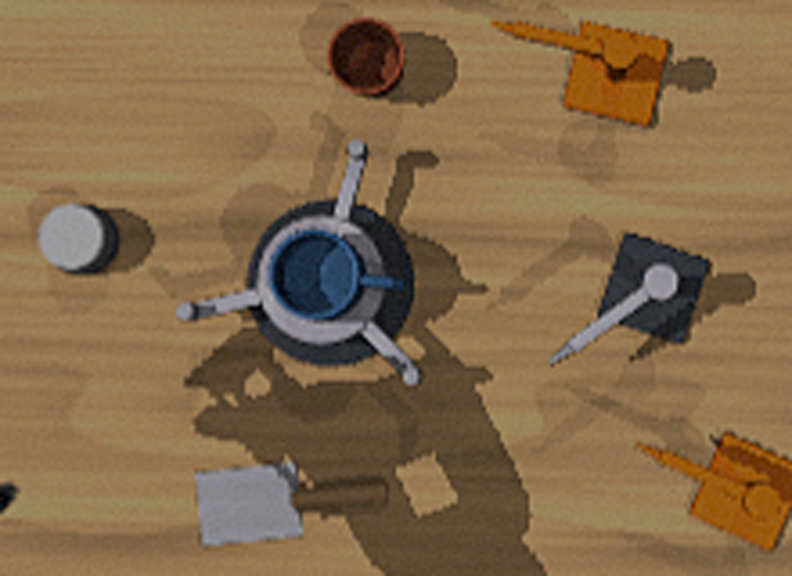

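The handle now points at the post: -92.6° against -90.2° needed. The pot is still centred and the bystanders look unmoved. Next, the swing arm.

Request:
apply_moves:
  steps:
    - [[0.0066, -0.0507, 0, -9.6, 1], [0.0066, -0.0507, 0, -9.6, 1], [0.0066, -0.0507, 0, -9.6, 1], [0.0066, -0.0507, 0, -9.6, 1], [0.0066, -0.0507, 0, -9.6, 1], [0.0066, -0.0507, 0, -9.6, 1], [0.0066, -0.0507, 0, -9.6, 1], [0.0066, -0.0507, 0, -9.6, 1], [0.0066, -0.0507, 0, -9.6, 1], [0.0066, -0.0507, 0, -9.6, 1], [0, 0, 0, 0, 1], [0, 0, 0, 0, 1], [0, 0, -0.04, 0, 1], [0, 0, -0.04, 0, 1], [0, 0, -0.04, 0, 1], [0, 0, -0.02, 0, 1], [0, 0, 0, 0, 1]]

```text
clock: 15.2
tcp_pos: [0.5055, -0.2014, 0.0737]
eef_rot: [0.945, 0.327, -0.001, -0.002]
force: [-0.6, 0.3, 0.5]
gripper_width: 0.0004
finger_force: 0.0
```

```bash
python3 - <<'E'
from plant import env
import numpy as np
s=env.read_state();t=s['tcp_pos'];print(t,s['force'])
d=t[:2]-[.571,-.239];r=np.hypot(*d);a0=np.degrees(np.arctan2(d[1],d[0]));print(r,a0)
a=np.radians(np.r_[a0,146,143,140,137,134,131,128,125,122,119,116,113,110,107,104,102,100.7]);R=np.linspace(r,.075,len(a))
P=np.c_[R*np.cos(a),R*np.sin(a)]
for x in np.diff(P,axis=0).round(4):print(x)
E
```

```text
[ 0.50546165 -0.20144083  0.07374836] [-0.61455916  0.32589739  0.54946428]
0.07553785152355119 150.1835405208101
[0.0029 0.0047]
[0.0023 0.0032]
[0.0025 0.0031]
[0.0026 0.0029]
[0.0028 0.0028]
[0.0029 0.0026]
[0.0031 0.0025]
[0.0032 0.0023]
[0.0033 0.0021]
[0.0034 0.002 ]
[0.0035 0.0018]
[0.0036 0.0016]
[0.0037 0.0014]
[0.0037 0.0012]
[0.0038 0.001 ]
[0.0026 0.0006]
[0.0017 0.0003]
```

Request:
apply_moves:
  steps:
    - [[0.0029, 0.0047, 0, 0, 1], [0.0023, 0.0032, 0, 0, 1], [0.0025, 0.0031, 0, 0, 1], [0.0026, 0.0029, 0, -3, 1], [0.0028, 0.0028, 0, -3, 1], [0.0029, 0.0026, 0, -3, 1], [0.0031, 0.0025, 0, -3, 1], [0.0032, 0.0023, 0, -3, 1], [0.0033, 0.0021, 0, -3, 1], [0.0034, 0.002, 0, -3, 1], [0.0035, 0.0018, 0, -3, 1], [0.0036, 0.0016, 0, -3, 1], [0.0037, 0.0014, 0, -3, 1], [0.0037, 0.0012, 0, -3, 1], [0.0038, 0.001, 0, -3, 1], [0.0026, 0.0006, 0, -2, 1], [0.0017, 0.0003, 0, -2, 1], [0, 0, 0, 0, 1], [0, 0, 0, 0, 1]]

```text
clock: 17.58
tcp_pos: [0.5587, -0.1674, 0.0754]
eef_rot: [1.0, -0.017, 0.0, 0.0]
force: [0.3, -1.2, -0.4]
gripper_width: 0.0005
finger_force: 0.0
```

Request:
apply_moves:
  steps:
    - [[-0.006, 0, 0, 0, 1], [-0.02, 0, 0, 0, 1], [0, 0, 0.05, 0, 1], [0, 0, 0.05, 0, 1], [0, 0, 0.05, 0, 1], [-0.01, -0.06, 0, 0, 1], [-0.01, -0.06, 0, 0, 1], [0, -0.06, 0, 0, 1], [0, -0.06, 0, 0, 1], [0, -0.06, 0, 0, 1], [0, 0, 0, 0, 1], [0, 0, 0, 0, 1]]

```text
clock: 19.08
tcp_pos: [0.5123, -0.467, 0.2249]
eef_rot: [1.0, -0.017, -0.0, -0.0]
force: [0.2, 0.9, -0.5]
gripper_width: 0.0003
finger_force: 0.0
```

```bash
python3 chk.py 6 top; python3 - <<'E'
from h import *
f=load('top6');P=post(f); c=P[(P[:,1]<-.22)]; print(c.min(0).round(3),c.max(0).round(3))
far=P[P[:,1]>-.215]; v=np.linalg.svd(far[:,:2]-far[:,:2].mean(0))[2][0]; m=far.mean(0);print(m,np.degrees(np.arctan2(*v[::-1])),'from post',np.degrees(np.arctan2(m[1]+.239,m[0]-.571)))
i=f['img'][130:290,170:390]
cv2.imwrite('pics/c6.png',cv2.resize(i,None,fx=3.6,fy=3.6,interpolation=cv2.INTER_CUBIC))
E
```

```text
19.075 [ 0.51225132 -0.46695643  0.22491206] [ 0.20677737  0.90330235 -0.47025119]
top -92.83071024583455 22 [ 0.569 -0.011  0.12 ] [0.57415534 0.04427623]
[(-140, 9), (-135, 6), (-20, 9), (-15, 8), (100, 10), (105, 11)]
[ 0.558 -0.253  0.11 ] [ 0.585 -0.22   0.135]
[ 0.5750615  -0.17601378  0.12147581] -91.95021804839577 from post 86.31053848327784
```

View pics/c6.png

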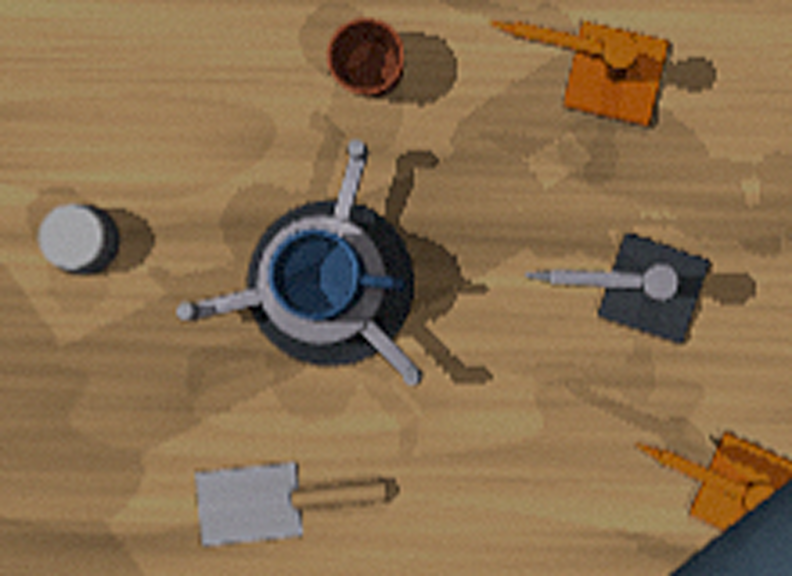

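The needle is within about 4° of the hub line (roughly 15 mm off, 45 mm allowed). The handle is within about 3°, and the bystanders haven't moved. Handing in.

```bash
python3 -c "
from plant import env
print(env.finish_job())"
```

```text
the job is handed in; nothing more can be done
None
```

The job is handed in with no verdict returned: by the last top picture the pot's handle is about 3° off the post and the needle about 4° off the turntable's middle (9° allowed each), with jar, cup and tool looking unmoved; the first push passed over the peg without moving the wheel.

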